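Fit and lock the water-filter cartridge

ROBOT

A 7-joint arm with a two-finger parallel gripper is mounted at the origin on the work surface. World frame = base frame: x ahead of the robot, y to its left, z up, the work surface at z = 0. Lengths are in m, angles in rad, forces in N, time in s.
With the tool pointing down it reaches from about 0.4 to 0.9 m from the base axis. Payload 5.5 kg.
Tool frame: the origin (TCP) lies midway between the tips of the shut fingers; the grasp point (between the pads) lies 19 mm behind it; y points along the fingers, z is the direction in which the jaws open and shut, and the axes are right-handed (so a half turn about y gives the same grasp; the last joint's range is limited). The gripper opens to 85 mm and grips with 20 to 120 N. Pads are 22 mm wide; open, the fingers measure 114 mm over their backs; the gripper's body (76 mm by 85 mm) begins 54 mm behind the grasp point. The pads swing forward as they close: fully open they stand 13 mm farther back than shut.
Start: joints at [1.554, 0.501, -0.427, 1.55, 0.221, 1.138, -0.21], TCP at [0.18, -0.625, 0.231] pointing down, gripper open.
Joint ranges: [-2.88, 2.88], [-0.31, 2.03], [-1.54, 1.56], [0.2, 2.42], [-1.41, 4.55], [0.19, 2.02], [-2.57, 2.57]. Speed limits (rad/s): [2.57, 2.57, 3.14, 3.14, 3.14, 3.14, 3.14].

INTERFACE

Orientations are given as a 3x3 rotation matrix whose columns are the frame's x, y, z axes.
In Python, from workcell import telemetry, vision, job gives the robot as it stands.
- The arm moves only by the tool step_arm, never from a script. Its argument "rows" is a list of rows, each an object of numbers: "tx", "ty", "tz": the shift along the tool's x, y, z in cm; "rx", "ry", "rz": the turn, a rotation vector about the tool's x, y, z in rad; "grip": the closure, from -1 (fully open) to 1 (shut). A call has exactly 5 rows; each row shifts and turns the commanded pose from where the row before left it, along the tool's axes as they then stand; what a row does not reach is not made up. A row lasts 1/10 s, in which the tool goes at most 50 mm and 8.59 degrees, less where a joint would pass 70% of its speed; a pose out of reach is approached as far as the arm can. A call is refused whole if a number of a shift passes 5 or a number of a turn 0.15, either way. A call with a gripper value outside its range is refused whole. The fingers move at their own pace and stop on an object; "squeeze" is the grip in N (left out, the last holds). Time passes only in rows, so rows that do not move let the fingers close, or fill a call up. It gives the time, the measured TCP pose, the force and the opening at its end, in the units of the state.
- telemetry.observe(): the state, without advancing time (a new reading comes with each control period).
- vision.snapshot(name): name is "scene" or "top"; returns a dict with "pixels" (420x560x3 uint8, red, green, blue), "intrinsics" (3x3 intrinsics, pixels), "pose" (4x4, takes a point from camera to world coordinates). Camera axes: x right, y down, z forward; pixel columns grow to the right and rows downward; lengths in m; the calibration is good to about 2 mm. A picture is of the moment at which its call begins. There is no depth.
- job.close_job(): hands the job in, once; it reports no verdict.
The state is a dict: "time": time; "qpos": joint angles; "qd": joint speeds; "joint_efforts": joint torques, N m; "eef_pos": TCP position; "ee_rot": TCP orientation; "force": force on the tool from outside, world axes, zero at the start; "wrist_torque": the same for the moment, N m; "gripper_width": opening from 0.0 (shut) to 1.0 (fully open).
Only numpy, scipy, OpenCV 4.12 (cv2) and the standard library are available. Lean on these libraries where they do the work, as an engineer would, in place of code of your own. Each camera call takes 0.05 s, during which the arm holds its last target.

TASK

Change the café's water filter: set the cartridge with the bar handle into the filter head so that its pins enter the notches, push it fully home against the spring and twist it about a quarter turn clockwise to its stop so that it locks. Then press the reset button on the head's controller box, and leave the other stock standing where it is.

Things in the scene. Friction and masses are not known exactly. Their poses are not given: they have to be found in the camera images.
- cartridge_mid (a point): The cartridge to fit: loose, upright, 116 mm tall, 0.25-0.5 kg; point on its axis, 58 mm above its foot, z up. Neck 56 mm across from 0 to 26 mm above the foot (lowest 7 mm tapered to 42); white body 76 mm across (ribs 79) from 26 to 84, its flat underside is the shoulder; bar handle above. Same when turned half a turn.
- cartridge_handle (a point): Centre of the cartridge's grey upright bar handle, 100 mm above its foot: 64 mm long along the cartridge's x axis, 14 mm thick along its y axis, 32 mm tall (84 to 116 mm above the foot).
- cartridge_pin (a point): Centre line of the cartridge's two bayonet pins, on its axis 12.5 mm above the foot. The round pins, 10 mm in diameter, stick out of the neck both ways along the cartridge's x axis (in line with the bar handle) to 38 mm from the axis.
- socket (a point): Centre of the top of the bayonet collar (black, 104 mm across) on the fixed filter head, 84 mm above the bench, z up, x and y the head's axes (head turned up to 0.5 rad). White lip 6 mm thick, round opening 61 mm, two opposite notches 15 mm wide for the pins; the line through them (ribs outside the collar mark it) is 80 degrees counter-clockwise from the head's x axis, seen from above.
- collar_floor (a point): On the collar's axis, 26 mm below its top: where the cartridge's foot is when home (shoulder on the collar's top, cartridge_mid 32 mm above point socket). Home, it turns 80 degrees clockwise from the notches to a stop where its bar lies along the head's x axis; the other way is blocked. Pins have 2.5 mm play under the lip: it turns while cartridge_mid is 32 to 34.5 mm above socket.
- plunger (a joint): Travel of the spring plunger in the collar, in m: 0 up (its top 16 mm below the collar's top), 0.010 when the cartridge is home. It pushes up with 4 N at 0 and 11 N at 0.010. Short of about 0.0075 the pins are still in the notches and the cartridge cannot turn. Once it is turned and let go, the spring lifts it 2.5 mm and holds it under the lip.
- head_base (a point): Bottom of the filter head on the collar's axis, at the bench. Grey base 50 mm high, 140 mm along the head's x, from -65 to 171 mm along its y; two pipe stubs stick out to x +110. The controller box stands on it from 92 to 164 mm along y, its top 116 mm above the bench.
- reset_top (a point): Top centre of the white round reset button, 28 mm in diameter, on top of the controller box, 138 mm above the bench, 128 mm along the head's y axis from the collar's axis; pressed straight down.
- reset (a joint): Travel of the reset button in m: 0 up, 0.006 fully down, which takes 5 N; it springs back.
- knob_cartridge_mid (a point): Bystander: another cartridge, white, 60 mm in diameter, 110 mm tall, with a round knob on top and no pins; point half-way up its axis. Stays where it is.
- jar_mid (a point): Bystander: amber glass jar with a steel lid, 68 mm in diameter, 120 mm tall; point half-way up. Stays where it is.
- carton_mid (a point): Bystander: cardboard carton 100 x 130 x 90 mm high; point at its centre. Stays where it is.
Mind the look-alikes: they are no part of the job. What is shaped like the part that bears cartridge_mid but purple or red is not meant.

How it is judged:
On the way, in this order (a step that is already met when the one before it is completed fails the run):
1. the cartridge is pushed home in the collar, pins through the notches, not yet twisted (horizontal distance between cartridge_mid and socket below 0.008 m and z of cartridge_mid in the frame of socket below 0.0365 m and angle between the x axis of cartridge_mid and the x axis of socket, either way round above 0.6 rad).
2. the cartridge is twisted clockwise to its stop, locked under the lip (horizontal distance between cartridge_mid and socket below 0.008 m and z of cartridge_mid in the frame of socket below 0.0375 m and angle between the x axis of cartridge_mid and the x axis of socket, either way round below 0.25 rad), for 0.2 s.
3. the reset button is pressed (value of joint reset above 0.0035 m).
At the end, for the whole second after the job is handed in: Cartridge locked in the collar: upright within 0.1 rad, axes within 8 mm, its middle 28 to 37.5 mm above the collar's top, bar within 0.25 rad of the head's x axis. Reset button back up (under 2 mm). Knob cartridge, jar and carton within 30 mm of where they began (all of step 2 and z of cartridge_mid in the frame of socket above 0.028 m and angle between cartridge_mid's own z axis and vertical below 0.1 rad and value of joint reset below 0.002 m and distance of each of knob_cartridge_mid, jar_mid, carton_mid from where it was at the start of the episode below 0.03 m); the robot touches nothing.
It fails at once if a bystander is knocked over or pushed more than 40 mm (distance of any of knob_cartridge_mid, jar_mid, carton_mid from where it was at the start of the episode above 0.04 m or angle between any of knob_cartridge_mid, jar_mid's own z axis and vertical above 0.6 rad).
It also fails if it takes over 64 s, if anything falls off the work surface, if the arm or the gripper's body presses on something with over 40 N, if the wrist force passes 120 N, or if a joint passes its speed limit or range.

## Working session

There is one attempt and no reset: what is moved stays moved. The work goes in short steps, Python scripts to look and compute and a tool call to move; the robot and the scene stay as the last step left them, time stands still between calls to the robot, and variables do not carry over. Pictures are saved under pics/ and viewed, and the job is handed in when it is done.

Besides the shell and the picture viewer there is one more tool, called after "Request:" as name(argument=value, ...), one argument or row to a line, values as JSON. step_arm: Moves the arm, as the interface text tells. Its arguments: {"type":"object","properties":{"rows":{"type":"array","items":{"type":"object","properties":{"tx":{"type":"number"},"ty":{"type":"number"},"tz":{"type":"number"},"rx":{"type":"number"},"ry":{"type":"number"},"rz":{"type":"number"},"grip":{"type":"number"}}}},"squeeze":{"type":"number"}},"required":["rows"]}

```bash
mkdir -p pics; ls
python3 - <<'E'
from workcell import telemetry, vision, job
import cv2,numpy as np
s=telemetry.observe()
for k,v in s.items(): print(k,np.round(v,3).tolist())
for n in ("scene","top"):
    d=vision.snapshot(n); cv2.imwrite(f"pics/{n}0.png",d["pixels"][:,:,::-1]); print(n,d["intrinsics"],np.round(d["pose"],4))
    np.savez(f"{n}0.npz",**d)
E
```

```text
pics
time 0.0
qpos [1.554, 0.502, -0.427, 1.551, 0.221, 1.138, -0.21]
qd [-0.001, -0.001, 0.001, -0.001, 0.0, -0.001, 0.001]
joint_efforts [-0.001, -56.952, -5.816, -28.094, 0.011, 0.012, -0.0]
eef_pos [0.179, -0.624, 0.23]
ee_rot [[-0.961, -0.0, 0.276], [-0.276, 0.002, -0.961], [-0.0, -1.0, -0.002]]
force [0.074, 0.155, 0.749]
wrist_torque [0.015, -0.028, -0.005]
gripper_width 1.002
scene [[425.04802875   0.         274.27189314]
 [  0.         425.04802875 212.79028297]
 [  0.           0.           1.        ]] [[-0.2488  0.682  -0.6878  1.1948]
 [ 0.9685  0.1838 -0.1681  0.121 ]
 [ 0.0118 -0.7079 -0.7062  0.7983]
 [ 0.      0.      0.      1.    ]]
top [[455.64856032   0.         270.21319459]
 [  0.         455.64856032 205.4620149 ]
 [  0.           0.           1.        ]] [[-0.0187 -0.9859  0.1661  0.3659]
 [-0.9996  0.0216  0.0156 -0.0463]
 [-0.0189 -0.1657 -0.986   1.1987]
 [ 0.      0.      0.      1.    ]]
```

View pics/scene0.png

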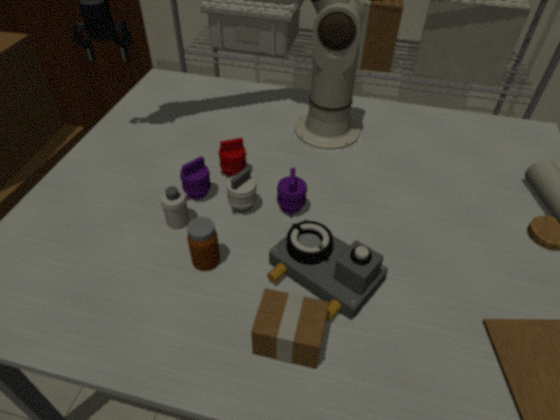

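View pics/top0.png

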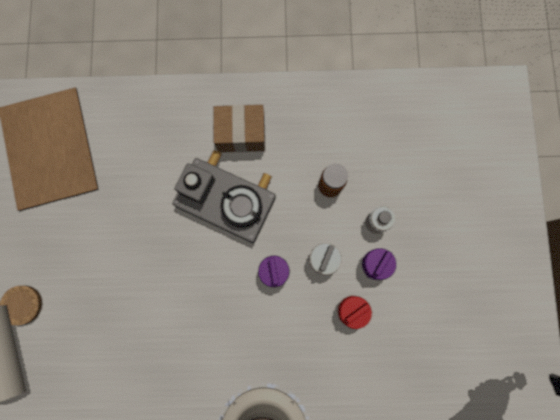

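Candidates in the top view are white with a bar at (326,260), purple at (274,271) and (380,264), red at (355,312), and white with a knob at (381,220). The white one with the bar handle at (326,260), which is (241,188) in the scene view, fits the description. I'll enlarge it and the head to confirm.

Run:
```python
import cv2,numpy as np
t=np.load("top0.npz")["pixels"][:,:,::-1]; s=np.load("scene0.npz")["pixels"][:,:,::-1]
f=lambda im,x,y,w,h:cv2.convertScaleAbs(cv2.resize(im[y:y+h,x:x+w],(400,300),interpolation=cv2.INTER_CUBIC),alpha=1.5,beta=10)
o=np.vstack([np.hstack([f(t,286,230,80,60),f(t,170,150,120,90)]),np.hstack([f(s,201,158,80,60),f(s,260,215,136,102)])])
cv2.imwrite("pics/crop0.png",o)
```

```text
(no output)
```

View pics/crop0.png

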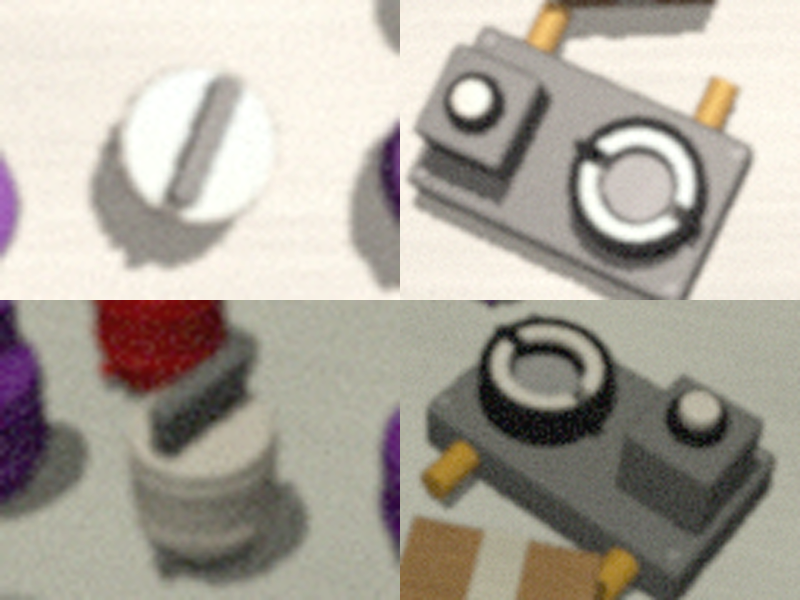

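Confirmed: white ribbed body with a grey bar handle and pins. The crop also shows the head's collar with its notches, and the button. Next I'll fit the poses.

```bash
cat > h.py <<'E'
import cv2,numpy as np
from scipy.optimize import least_squares, minimize
def load(n): 
    d=np.load(n); return d["pixels"],d["intrinsics"],d["pose"]
def proj(P,K,T):
    P=np.atleast_2d(P); c=(P-T[:3,3])@T[:3,:3]; q=c@K.T; return q[:,:2]/q[:,2:]
def ray(uv,z,K,T):
    d=T[:3,:3]@np.linalg.inv(K)@np.array([uv[0],uv[1],1.]); return T[:3,3]+d*(z-T[2,3])/d[2]
def big(mask):
    n,l,st,c=cv2.connectedComponentsWithStats(mask.astype(np.uint8)); return [(st[i],c[i],l==i) for i in np.argsort(-st[1:,4])+1]
E
python3 - <<'E'
from h import *
im,K,T=load("top0.npz"); g=im.astype(int).sum(2)/3
np.set_printoptions(linewidth=250)
print(g[240:282:2,304:350:2].astype(int))
print(g[182:232:2,216:268:2].astype(int))
im,K,T=load("scene0.npz"); g=im.astype(int).sum(2)/3
print(g[165:215:2,222:262:2].astype(int))
E
```

```text
[[150 151 151 151 150 149 151 153 151 152 152 155 151 153 155 153 153 155 155 153 153 155 156]
 [148 151 153 153 154 152 151 155 152 150 153 152 153 151 159 155 153 155 155 156 155 156 155]
 [152 149 153 150 155 149 149 142 150 154 157 161 152 137 142 151 156 156 157 156 155 154 155]
 [153 149 154 151 152 147 145 157 164 160 163 156 110 105 109 132 152 155 154 157 154 156 155]
 [153 151 152 150 143 144 159 162 164 161 160 140  84 102 106 135 154 151 156 154 156 156 154]
 [151 151 153 147 132 156 162 163 163 161 159 110  94 105 117 151 161 157 154 156 157 158 155]
 [153 152 154 143 145 161 163 161 163 162 143  87 104 107 125 162 162 158 149 153 156 156 155]
 [152 152 142 125 153 162 162 162 163 160 113  89 111 108 142 161 165 163 153 152 156 156 156]
 [152 148 103 128 160 159 161 163 162 153 100 106 106 116 158 164 161 160 154 150 157 156 155]
 [149 130  84 123 160 161 160 160 160 134  82 107 108 135 162 162 159 159 156 154 155 154 156]
 [152 106  80 118 157 161 162 160 153  98  94 108 114 153 161 162 161 161 156 153 156 156 157]
 [140  99  88 114 156 161 162 162 137  79 107 103 131 1
[... 4947 characters left out ...]
67  59  58  51  52  47  42  57  74]
 [105 106 107  81  67  73  68  71  62  63  62  58  61  59  48  53  49  50  53  59]
 [109 105 106  91  77  74  72  74  71  71  68  63  61  59  55  54  51  54  54  59]
 [111 108 106  96  79  81  78  71  70  65  68  70  60  65  69  53  53  54  57  57]
 [111 108 108 103  83  77  82  79  81  79  78  78  80  76  61  50  51  55  58  62]
 [109 107 107 108  94  59  58  66  68  68  68  63  57  52  36  49  56  54  54  77]
 [105 108 110 109 105  63  45  43  47  50  51  46  33  35  38  55  52  60  80  98]
 [107 105 109 108 101  72  45  46  44  30  33  36  44  52  53  54  62  88 102 105]
 [106 105 106 107 106  93  66  75  77  65  58  59  61  62  69  85  93 103 104 105]]
```

```bash
cat >> h.py <<'E'
S=6
def circ(c,r,z,n=72):
    a=np.linspace(0,2*np.pi,n,endpoint=False); return np.c_[c[0]+r*np.cos(a),c[1]+r*np.sin(a),np.full(n,z)]
def rect(c,yaw,x0,x1,y0,y1,z):
    R=np.array([[np.cos(yaw),-np.sin(yaw)],[np.sin(yaw),np.cos(yaw)]]); p=np.array([[x0,y0],[x1,y0],[x1,y1],[x0,y1]])@R.T+c[:2]
    return np.c_[p,np.full(4,z)]
def render(layers,K,T,box):
    x,y,w,h=box; L=np.zeros((h*S,w*S),np.uint8)
    for lab,P in layers:
        q=(proj(P,K,T)-[x-.5,y-.5])*S-.5
        q=cv2.convexHull(q.astype(np.float32))[:,0]
        cv2.fillConvexPoly(L,np.round(q*16).astype(np.int32),int(lab),shift=4)
    return L
def cost(layers,views,boxes,ignore=()):
    tot=0; 
    for (im,K,T),box in zip(views,boxes):
        x,y,w,h=box; L=render(layers,K,T,box); n=L.max()+1
        A=np.stack([cv2.resize((L==i).astype(np.float32),(w,h),interpolation=cv2.INTER_AREA).ravel() for i in range(n)],1)
        g=im[y:y+h,x:x+w].astype(float).mean(2).ravel()
        k=np.ones(len(g),bool)
        for i in ignore: k&=A[:,i]<.02
        A=A[k];g=g[k]
        c=np.linalg.lstsq(A,g,rcond=None)[0]; r=A@c-g
        for _ in range(3):
            wt=1/np.sqrt(1+(r/12)**2); c=np.linalg.lstsq(A*wt[:,None],g*wt,rcond=None)[0]; r=A@c-g
        tot+=np.mean(144*(np.sqrt(1+(r/12)**2)-1))/(g.std()**2)
    return tot
def cart(p,z0=0):  # x,y,yaw
    c=p[:2];y=p[2]
    b0=rect(c,y,-.032,.032,-.007,.007,.084+z0);b1=b0.copy();b1[:,2]=.116+z0
    return [(1,np.vstack([circ(c,.0385,.026+z0),circ(c,.0385,.084+z0)])),(2,circ(c,.038,.084+z0)),(3,np.vstack([b0,b1])),(4,b1)]
def head(p):
    c=p[:2];y=p[2]; n=y+np.deg2rad(80); ro=p[3]; zf=.084
    return [(1,np.vstack([circ(c,.052,.055),circ(c,.052,zf)])),(2,circ(c,ro,zf)),
            (3,rect(c,n,-ro,ro,-.0075,.0075,zf)),(4,circ(c,.0305,zf))]
def button(p):
    c=np.array([p[0],p[1]]); return [(1,np.vstack([circ(c,.014,.130),circ(c,.014,.138)])),(2,circ(c,.014,.138))]
def fit(model,p0,views,boxes,ignore=(),step=None):
    p0=np.array(p0,float); best=None
    for k in range(3):
        sx=np.vstack([p0]+[p0+np.eye(len(p0))[i]*step[i]*(1 if k%2==0 else -.5) for i in range(len(p0))])
        r=minimize(lambda p:cost(model(p),views,boxes,ignore),p0,method="Nelder-Mead",options=dict(initial_simplex=sx,xatol=1e-5,fatol=1e-7,maxiter=300)); p0=r.x
    return r.x,r.fun
E
cat > fit0.py <<'E'
from h import *
t=load("top0.npz"); s=load("scene0.npz")
print("cart0",ray((326,262),.084,*t[1:]),"col",ray((241,206),.084,*t[1:]),"btn",ray((192,181),.138,*t[1:]))
pc=ray((326,260),.084,*t[1:]); 
# bar direction
a=ray((320,273),.116,*t[1:]);b=ray((333,248),.116,*t[1:]); yaw=np.arctan2(*(b-a)[1::-1])
bt=[306,240,38,38]; bs=[224,166,36,48]
ph=ray((241,206),.084,*t[1:]); pb=ray((192,181),.138,*t[1:]); d=pb-ph; hy=np.arctan2(-d[0],d[1]); print("yaws",yaw,hy)
for nm,v,bx in (("top",[t],[bt]),("scene",[s],[bs]),("both",[t,s],[bt,bs])):
    print("cart",nm,*np.round(fit(cart,[*pc[:2],yaw],v,bx,ignore=(1,) if nm=="top" else (),step=[.004,.004,.08]),4))
ht=[212,180,62,56]; hs=[282,218,54,46]
for nm,v,bx in (("top",[t],[ht]),("scene",[s],[hs]),("both",[t,s],[ht,hs])):
    print("head",nm,*np.round(fit(head,[*ph[:2],hy,.044],v,bx,ignore=(4,),step=[.004,.004,.08,.002]),4))
ut=[182,172,20,18]; us=[350,243,24,20]
for nm,v,bx in (("top",[t],[ut]),("scene",[s],[us])):
    print("btn",nm,*np.round(fit(button,[*pb[:2]],v,bx,step=[.004,.004]),4))
E
python3 fit0.py
```

```text
cart0 [ 0.41164568 -0.16136992  0.084     ] col [0.55384123 0.04387335 0.084     ] btn [0.6078919  0.15628208 0.138     ]
yaws -0.5160183693880743 -0.4482029009142086Traceback (most recent call last):
  File "fit0.py", line 10, in <module>
    print("cart",nm,*np.round(fit(cart,[*pc[:2],yaw],v,bx,ignore=(1,) if nm=="top" else (),step=[.004,.004,.08]),4))
                     ~~~~~~~~^^^^^^^^^^^^^^^^^^^^^^^^^^^^^^^^^^^^^^^^^^^^^^^^^^^^^^^^^^^^^^^^^^^^^^^^^^^^^^^^^^^^^^
    return _wrapfunc(a, 'round', decimals=decimals, out=out)
    return _wrapit(obj, method, *args, **kwds)
    conv = _array_converter(obj)
ValueError: setting an array element with a sequence. The requested array has an inhomogeneous shape after 1 dimensions. The detected shape was (2,) + inhomogeneous part.
```

```bash
sed -i 's/return r.x,r.fun/return np.r_[r.x,r.fun]/' h.py; sed -i 's/ignore=(1,) if nm=="top" else ()/ignore=()/; s/ignore=(4,),//; s/\*np.round(/np.round(/' fit0.py; python3 fit0.py
```

```text
cart0 [ 0.41164568 -0.16136992  0.084     ] col [0.55384123 0.04387335 0.084     ] btn [0.6078919  0.15628208 0.138     ]
yaws -0.5160183693880743 -0.4482029009142086
cart top [ 0.4196 -0.1594 -0.4324  0.1194]
cart scene [ 0.4154 -0.1593 -0.3602  0.1613]
cart both [ 0.4167 -0.1583 -0.4088  0.2864]
head top [ 0.5563  0.0447 -0.4605  0.0433  0.0945]
head scene [ 0.5545  0.0473 -0.4653  0.0435  0.0836]
head both [ 0.5553  0.0461 -0.4572  0.0431  0.1933]
btn top [0.6128 0.1589 0.0737]
btn scene [0.61   0.1618 0.1227]
```

```bash
cat >> h.py <<'E'
def overlay(layers,view,box,name,sc=10):
    im,K,T=view; x,y,w,h=box; o=cv2.resize(np.ascontiguousarray(im[y:y+h,x:x+w,::-1]),(w*sc,h*sc),interpolation=cv2.INTER_NEAREST)
    o=cv2.convertScaleAbs(o,alpha=1.4)
    for lab,P in layers:
        q=cv2.convexHull(((proj(P,K,T)-[x-.5,y-.5])*sc).astype(np.float32)).astype(np.int32); cv2.polylines(o,[q],True,[(0,255,255),(0,255,0),(0,0,255),(255,128,0)][lab-1],1)
    if name: cv2.imwrite(name,o)
    return o
E
python3 - <<'E'
from h import *
t=load("top0.npz"); s=load("scene0.npz")
a=overlay(cart([.4196,-.1594,-.4324]),t,[306,240,38,38],None,10);b=overlay(cart([.4154,-.1593,-.3602]),s,[224,166,38,38],None,10)
cv2.imwrite("pics/ov0.png",np.hstack([a,b]))
E
```

```text
(no output)
```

View pics/ov0.png

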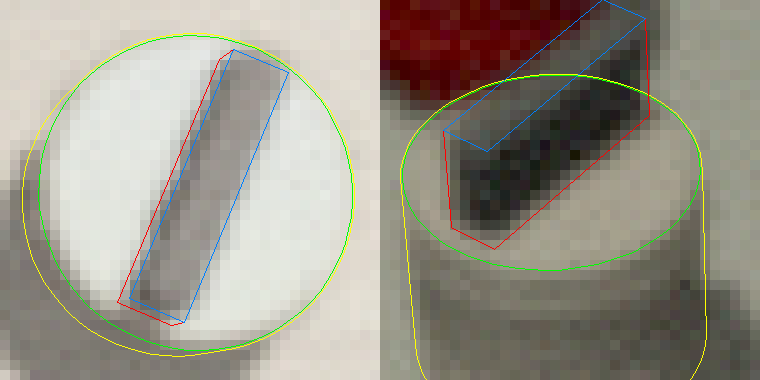

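The white lip and notches fit well, with the head yaw about -0.46. The cartridge is near (0.418,-0.159) with its bar yaw about -0.42. I'll move over the cartridge next.

```bash
cat > go.py <<'E'
import sys,numpy as np
from workcell import telemetry
s=telemetry.observe(); R=np.array(s["ee_rot"]); p=np.array(s["eef_pos"])
print("t",round(s["time"],2),"p",p.round(4),"zyaw",round(np.arctan2(R[1,2],R[0,2]),4),"tilt",R[:,1].round(3),"F",np.round(s["force"],1),"w",round(s["gripper_width"],3),"q",np.round(s["qpos"],2))
if len(sys.argv)>3:
    t=np.array([float(a) for a in sys.argv[1:4]]); print("shift cm tx,ty,tz",((R.T@(t-p))*100).round(2))
if len(sys.argv)>4:
    from scipy.spatial.transform import Rotation as Ro
    y=float(sys.argv[4]); z=np.array([np.cos(y),np.sin(y),0]); Y=np.array([0,0,-1.]); G=np.c_[np.cross(Y,z),Y,z]
    print("rotvec",Ro.from_matrix(R.T@G).as_rotvec().round(4))
E
python3 go.py .4175 -.159 .23 -1.99
```

```text
t 0.1 p [ 0.1793 -0.6241  0.2304] zyaw -1.2909 tilt [-0.     0.002 -1.   ] F [ 0.4 -0.3  0.5] w 1.001 q [ 1.55  0.5  -0.43  1.55  0.22  1.14 -0.21]
shift cm tx,ty,tz [-35.74   0.11 -38.12]
rotvec [1.700e-03 6.991e-01 6.000e-04]
```

Request:
step_arm(
  rows=[
    {"tx":-1.5,"tz":-1.6},
    {"tx":-3,"tz":-3.2},
    {"tx":-3,"tz":-3.2},
    {"tx":-3,"tz":-3.2},
    {"tx":-3,"tz":-3.2},
  ],
)

```text
validation failed for argument at $.ro...
```

Request:
step_arm(
  rows=[
    {"tx":-3,"tz":-3.2},
    {"tx":-3,"tz":-3.2},
    {"tx":-3,"tz":-3.2},
    {"tx":-3,"tz":-3.2},
    {"tx":-3,"tz":-3.2},
  ],
)

```text
validation failed for argument at $.ro...
```

Request:
step_arm(
  rows=[
    {"tx":-3,"tz":-3.2},
    {"tx":-2,"tz":-2},
    {"tx":-1.2,"tz":-1.5},
    {},
    {},
  ],
)

```text
validation failed for argument at $.ro...
```

Request:
step_arm(
  rows=[
    {"ry":0.14},
    {"ry":0.14},
    {"ry":0.14},
    {"ry":0.14},
    {"ry":0.14},
  ],
)

```text
validation failed for argument at $.ro...
```

```bash
python3 go.py .4175 -.159 .20 -1.99
```

```text
t 0.1 p [ 0.1793 -0.6241  0.2304] zyaw -1.2909 tilt [-0.     0.002 -1.   ] F [ 0.4 -0.3  0.5] w 1.001 q [ 1.55  0.5  -0.43  1.55  0.22  1.14 -0.21]
shift cm tx,ty,tz [-35.74   3.11 -38.12]
rotvec [1.700e-03 6.991e-01 6.000e-04]
```

All fields are probably required, so I'll send one full call as a test.

Request:
step_arm(
  rows=[
    {"tx":-1.5,"ty":0,"tz":-1.6,"rx":0,"ry":0,"rz":0,"grip":-1},
    {"tx":-3,"ty":0,"tz":-3.2,"rx":0,"ry":0,"rz":0,"grip":-1},
    {"tx":-3,"ty":0,"tz":-3.2,"rx":0,"ry":0,"rz":0,"grip":-1},
    {"tx":-3,"ty":0,"tz":-3.2,"rx":0,"ry":0,"rz":0,"grip":-1},
    {"tx":-3,"ty":0,"tz":-3.2,"rx":0,"ry":0,"rz":0,"grip":-1},
  ],
)

```text
time: 0.6
eef_pos: [0.2699, -0.4471, 0.2309]
ee_rot: [[-0.961, -0.0, 0.276], [-0.276, 0.001, -0.961], [0.0, -1.0, -0.001]]
force: [0.9, -0.7, 0.5]
gripper_width: 1.0
```

Request:
step_arm(
  rows=[
    {"tx":-3,"ty":0,"tz":-3.2,"rx":0,"ry":0,"rz":0,"grip":-1},
    {"tx":-3,"ty":0,"tz":-3.2,"rx":0,"ry":0,"rz":0,"grip":-1},
    {"tx":-3,"ty":0,"tz":-3.2,"rx":0,"ry":0,"rz":0,"grip":-1},
    {"tx":-3,"ty":0,"tz":-3.2,"rx":0,"ry":0,"rz":0,"grip":-1},
    {"tx":-3,"ty":0,"tz":-3.2,"rx":0,"ry":0,"rz":0,"grip":-1},
  ],
)

```text
time: 1.1
eef_pos: [0.3697, -0.2521, 0.2312]
ee_rot: [[-0.961, -0.0, 0.276], [-0.276, -0.0, -0.961], [0.0, -1.0, 0.0]]
force: [1.3, -0.6, 0.2]
gripper_width: 1.002
```

Request:
step_arm(
  rows=[
    {"tx":-3,"ty":0,"tz":-3.2,"rx":0,"ry":0,"rz":0,"grip":-1},
    {"tx":-2.2,"ty":0,"tz":-2.5,"rx":0,"ry":0,"rz":0,"grip":-1},
    {"tx":-2,"ty":0,"tz":-2,"rx":0,"ry":0,"rz":0,"grip":-1},
    {"tx":0,"ty":0,"tz":0,"rx":0,"ry":0.14,"rz":0,"grip":-1},
    {"tx":0,"ty":0,"tz":0,"rx":0,"ry":0.14,"rz":0,"grip":-1},
  ],
)

```text
time: 1.6
eef_pos: [0.4176, -0.1586, 0.2311]
ee_rot: [[-1.0, -0.0, -0.003], [0.003, 0.0, -1.0], [0.0, -1.0, -0.0]]
force: [0.3, 0.2, 0.4]
gripper_width: 1.002
```

Request:
step_arm(
  rows=[
    {"tx":0,"ty":0,"tz":0,"rx":0,"ry":0.14,"rz":0,"grip":-1},
    {"tx":0,"ty":0,"tz":0,"rx":0,"ry":0.14,"rz":0,"grip":-1},
    {"tx":0,"ty":0,"tz":0,"rx":0,"ry":0.14,"rz":0,"grip":-1},
    {"tx":0,"ty":0,"tz":0,"rx":0,"ry":0,"rz":0,"grip":-1},
    {"tx":0,"ty":0,"tz":0,"rx":0,"ry":0,"rz":0,"grip":-1},
  ],
)

```text
time: 2.1
eef_pos: [0.4172, -0.1598, 0.2311]
ee_rot: [[-0.915, -0.0, -0.404], [0.404, 0.0, -0.915], [0.0, -1.0, 0.0]]
force: [-0.1, 0.1, -0.2]
gripper_width: 1.0
```

```bash
python3 go.py .4175 -.159 .088 -1.99
python3 - <<'E'
from workcell import vision
import numpy as np,cv2
for n in ("top","scene"):
    d=vision.snapshot(n); np.savez(f"{n}1.npz",**d)
im=np.hstack([np.load("top1.npz")["pixels"][170:330,220:420],np.load("scene1.npz")["pixels"][60:220,140:340]])[:,:,::-1]
cv2.imwrite("pics/s1.png",cv2.convertScaleAbs(cv2.resize(im,(800,320)),alpha=1.4))
E
```

```text
t 2.1 p [ 0.4172 -0.1598  0.2311] zyaw -1.987 tilt [-0.  0. -1.] F [-0.1  0.1 -0.2] w 1.0 q [ 0.93  0.15 -0.67  2.03  0.11  1.   -1.79]
shift cm tx,ty,tz [ 0.   14.31 -0.08]
rotvec [-0.      0.003   0.0004]
```

View pics/s1.png

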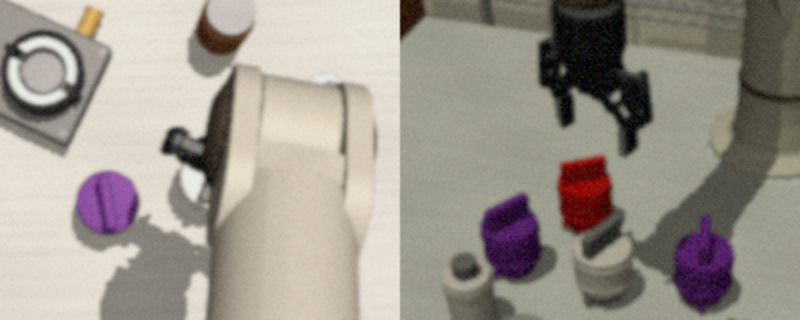

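The arm blocks the top view, but the scene view shows the gripper above the white cartridge with the fingers straddling it across the bar. Descending.

Request:
step_arm(
  rows=[
    {"tx":0,"ty":3,"tz":0,"rx":0,"ry":0,"rz":0,"grip":-1},
    {"tx":0,"ty":3,"tz":0,"rx":0,"ry":0,"rz":0,"grip":-1},
    {"tx":0,"ty":3,"tz":0,"rx":0,"ry":0,"rz":0,"grip":-1},
    {"tx":0,"ty":0,"tz":0,"rx":0,"ry":0,"rz":0,"grip":-1},
    {"tx":0,"ty":0,"tz":0,"rx":0,"ry":0,"rz":0,"grip":-1},
  ],
  squeeze=40,
)

```text
time: 2.7
eef_pos: [0.4174, -0.1596, 0.1415]
ee_rot: [[-0.914, -0.001, -0.407], [0.407, 0.001, -0.914], [0.001, -1.0, -0.001]]
force: [-0.4, 0.2, -0.2]
gripper_width: 1.006
```

```bash
cat > look.py <<'E'
import sys
from workcell import vision
import numpy as np,cv2
name,cam,x,y,w,h=sys.argv[1],sys.argv[2],*map(int,sys.argv[3:7])
d=vision.snapshot(cam); np.savez(f"{cam}_{name}.npz",**d)
f=min(800/w,600/h)
cv2.imwrite(f"pics/{cam}_{name}.png",cv2.convertScaleAbs(cv2.resize(d["pixels"][y:y+h,x:x+w,::-1],(int(w*f),int(h*f)),interpolation=cv2.INTER_CUBIC),alpha=1.4))
E
python3 go.py .4175 -.159 .088 -1.99; python3 look.py a scene 180 90 133 100
```

```text
t 2.7 p [ 0.4174 -0.1596  0.1415] zyaw -1.9896 tilt [-0.001  0.001 -1.   ] F [-0.4  0.2 -0.2] w 1.006 q [ 0.87  0.3  -0.64  2.12  0.24  0.8  -1.91]
shift cm tx,ty,tz [ 0.01  5.35 -0.06]
rotvec [0.0007 0.0004 0.0012]
```

View pics/scene_a.png

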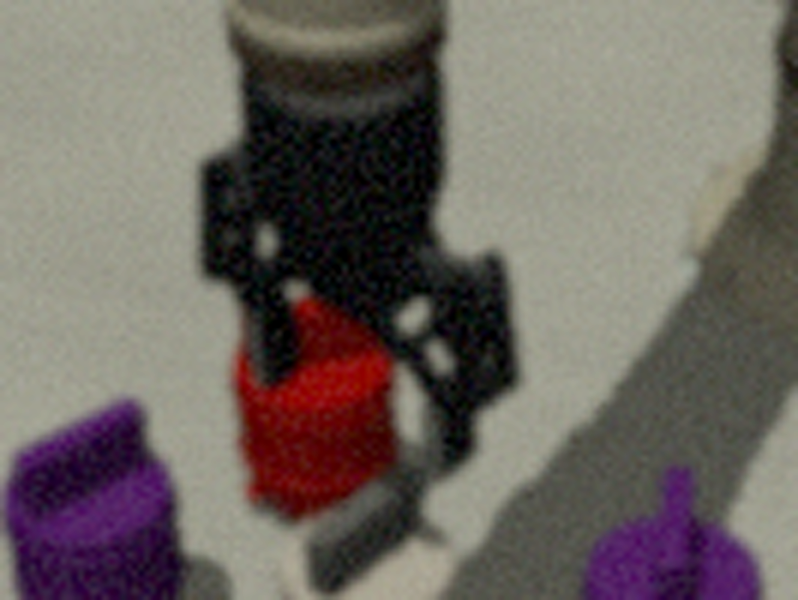

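Run:
```python
from h import *
s=load("scene_a.npz")
R=np.array([[-0.914,0],[.407,0]])
z=np.array([-.407,-.914,0])
for h in (.0,.013):
  for w in (.0425,.05): print(h,w,proj([np.array([.4174,-.1596,.1415+h])+z*w,np.array([.4174,-.1596,.1415+h])-z*w],s[1],s[2]).round(1).tolist())
print(proj([[.4174,-.1596,.100],[.4174,-.1596,.116]],*s[1:]))
```

```text
0.0 0.0425 [[226.6, 158.6], [252.4, 172.3]]
0.0 0.05 [[224.4, 157.4], [254.8, 173.6]]
0.013 0.0425 [[226.2, 154.4], [252.3, 168.1]]
0.013 0.05 [[224.0, 153.2], [254.7, 169.4]]
[[240.03532619 178.23254491]
 [239.74725715 173.33924444]]
```

Request:
step_arm(
  rows=[
    {"tx":0,"ty":2.5,"tz":0,"rx":0,"ry":0,"rz":0,"grip":-1},
    {"tx":0,"ty":2,"tz":-0.05,"rx":0,"ry":0,"rz":0,"grip":-1},
    {"tx":0,"ty":0.7,"tz":0,"rx":0,"ry":0,"rz":0,"grip":-1},
    {"tx":0,"ty":0,"tz":0,"rx":0,"ry":0,"rz":0,"grip":-1},
    {"tx":0,"ty":0,"tz":0,"rx":0,"ry":0,"rz":0,"grip":-0.3},
  ],
)

```text
time: 3.25
eef_pos: [0.4187, -0.1598, 0.0905]
ee_rot: [[-0.913, 0.002, -0.408], [0.408, -0.001, -0.913], [-0.002, -1.0, 0.0]]
force: [-0.8, -0.8, 0.6]
gripper_width: 0.859
```

Request:
step_arm(
  rows=[
    {"tx":0,"ty":0,"tz":0,"rx":0,"ry":0,"rz":0,"grip":0},
    {"tx":0,"ty":0,"tz":0,"rx":0,"ry":0,"rz":0,"grip":0.3},
    {"tx":0,"ty":0,"tz":0,"rx":0,"ry":0,"rz":0,"grip":0.5},
    {"tx":0,"ty":0,"tz":0,"rx":0,"ry":0,"rz":0,"grip":0.7},
    {"tx":0,"ty":0,"tz":0,"rx":0,"ry":0,"rz":0,"grip":1},
  ],
)

```text
time: 3.75
eef_pos: [0.418, -0.1596, 0.0897]
ee_rot: [[-0.913, 0.001, -0.408], [0.408, -0.0, -0.913], [-0.001, -1.0, 0.0]]
force: [-0.5, -0.1, 5.1]
gripper_width: 0.157
```

Request:
step_arm(
  rows=[
    {"tx":0,"ty":0,"tz":0,"rx":0,"ry":0,"rz":0,"grip":1},
    {"tx":0,"ty":0,"tz":0,"rx":0,"ry":0,"rz":0,"grip":1},
    {"tx":0,"ty":0,"tz":0,"rx":0,"ry":0,"rz":0,"grip":1},
    {"tx":0,"ty":0,"tz":0,"rx":0,"ry":0,"rz":0,"grip":1},
    {"tx":0,"ty":0,"tz":0,"rx":0,"ry":0,"rz":0,"grip":1},
  ],
  squeeze=80,
)

```text
time: 4.25
eef_pos: [0.418, -0.1596, 0.0898]
ee_rot: [[-0.913, 0.001, -0.408], [0.408, -0.001, -0.913], [-0.001, -1.0, 0.0]]
force: [-1.1, 1.2, 6.8]
gripper_width: 0.152
```

```bash
python3 go.py; python3 look.py b scene 180 110 133 100
```

```text
t 4.25 p [ 0.418  -0.1596  0.0898] zyaw -1.9909 tilt [ 0.001 -0.001 -1.   ] F [-1.1  1.2  6.8] w 0.152 q [ 0.81  0.39 -0.59  2.15  0.34  0.69 -2.  ]
```

View pics/scene_b.png

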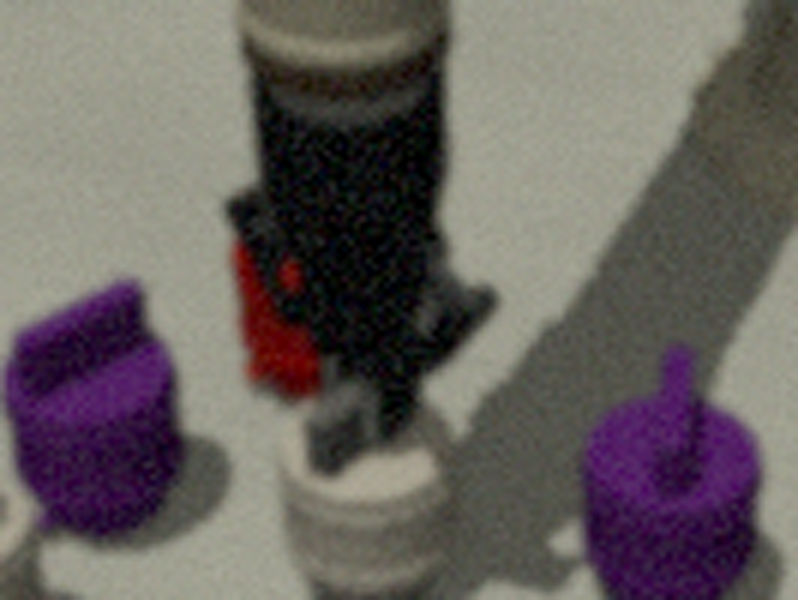

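The bar is gripped (opening about 13 mm). Lifting.

Request:
step_arm(
  rows=[
    {"tx":0,"ty":-1,"tz":0,"rx":0,"ry":0,"rz":0,"grip":1},
    {"tx":0,"ty":-3,"tz":0,"rx":0,"ry":0,"rz":0,"grip":1},
    {"tx":0,"ty":-4,"tz":0,"rx":0,"ry":0,"rz":0,"grip":1},
    {"tx":0,"ty":-4,"tz":0,"rx":0,"ry":0,"rz":0,"grip":1},
    {"tx":0,"ty":-2,"tz":0,"rx":0,"ry":0,"rz":0,"grip":1},
  ],
)

```text
time: 4.8
eef_pos: [0.4186, -0.1594, 0.2324]
ee_rot: [[-0.913, 0.003, -0.407], [0.407, -0.001, -0.913], [-0.003, -1.0, 0.0]]
force: [0.9, -1.6, -4.5]
gripper_width: 0.148
```

Request:
step_arm(
  rows=[
    {"tx":0,"ty":0,"tz":0,"rx":0,"ry":-0.14,"rz":0,"grip":1},
    {"tx":0,"ty":0,"tz":0,"rx":0,"ry":-0.14,"rz":0,"grip":1},
    {"tx":0,"ty":0,"tz":0,"rx":0,"ry":-0.14,"rz":0,"grip":1},
    {"tx":0,"ty":0,"tz":0,"rx":0,"ry":-0.14,"rz":0,"grip":1},
    {"tx":0,"ty":0,"tz":0,"rx":0,"ry":-0.14,"rz":0,"grip":1},
  ],
)

```text
time: 5.3
eef_pos: [0.4168, -0.159, 0.2291]
ee_rot: [[-0.959, -0.001, 0.282], [-0.282, 0.001, -0.959], [0.001, -1.0, -0.001]]
force: [-0.5, -0.3, -3.7]
gripper_width: 0.149
```

Request:
step_arm(
  rows=[
    {"tx":0,"ty":0,"tz":0,"rx":0,"ry":-0.14,"rz":0,"grip":1},
    {"tx":0,"ty":0,"tz":0,"rx":0,"ry":-0.14,"rz":0,"grip":1},
    {"tx":0,"ty":0,"tz":0,"rx":0,"ry":-0.14,"rz":0,"grip":1},
    {"tx":0,"ty":0,"tz":0,"rx":0,"ry":-0.14,"rz":0,"grip":1},
    {"tx":0,"ty":0,"tz":0,"rx":0,"ry":-0.1,"rz":0,"grip":1},
  ],
)

```text
time: 5.8
eef_pos: [0.4167, -0.1591, 0.2291]
ee_rot: [[-0.585, -0.001, 0.811], [-0.811, 0.001, -0.585], [0.0, -1.0, -0.002]]
force: [0.6, 0.3, -3.4]
gripper_width: 0.146
```

```bash
python3 go.py .556 .046 .23 -.63; python3 look.py c scene 150 60 200 150
```

```text
t 5.8 p [ 0.4167 -0.1591  0.2291] zyaw -0.6254 tilt [-0.001  0.001 -1.   ] F [ 0.6  0.3 -3.4] w 0.146 q [ 1.1   0.18 -0.86  2.03  0.16  1.   -0.47]
shift cm tx,ty,tz [-24.78  -0.1   -0.71]
rotvec [0.0015 0.0046 0.0004]
```

View pics/scene_c.png

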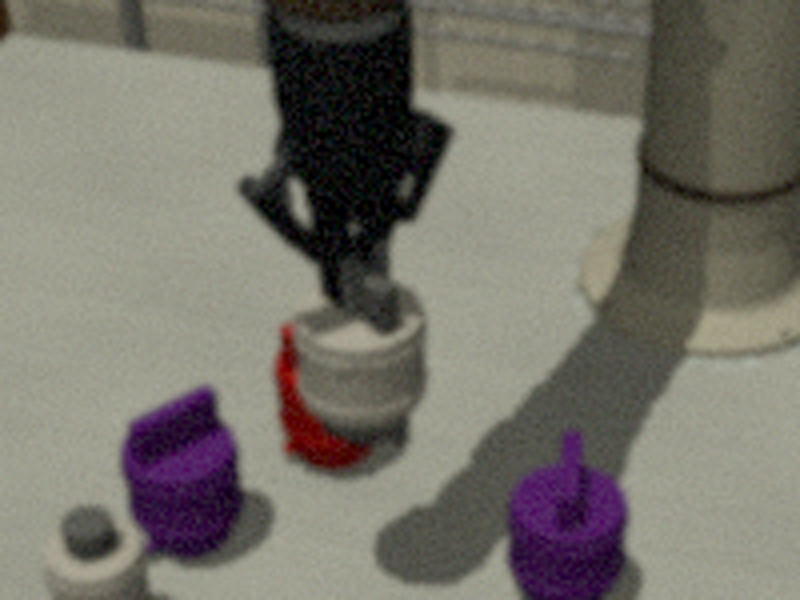

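The cartridge is lifted and turned, hanging upright. Moving it to the head.

Request:
step_arm(
  rows=[
    {"tx":-2,"ty":0,"tz":0,"rx":0,"ry":0,"rz":0,"grip":1},
    {"tx":-4,"ty":0,"tz":0,"rx":0,"ry":0,"rz":0,"grip":1},
    {"tx":-4,"ty":0,"tz":0,"rx":0,"ry":0,"rz":0,"grip":1},
    {"tx":-4,"ty":0,"tz":-0.3,"rx":0,"ry":0,"rz":0,"grip":1},
    {"tx":-4,"ty":0,"tz":-0.4,"rx":0,"ry":0,"rz":0,"grip":1},
  ],
)

```text
time: 6.35
eef_pos: [0.5183, -0.0091, 0.2291]
ee_rot: [[-0.592, -0.001, 0.806], [-0.806, -0.0, -0.592], [0.001, -1.0, -0.001]]
force: [0.1, -0.6, -4.1]
gripper_width: 0.148
```

Request:
step_arm(
  rows=[
    {"tx":-4,"ty":0,"tz":0,"rx":0,"ry":0,"rz":0,"grip":1},
    {"tx":-2.8,"ty":0,"tz":0,"rx":0,"ry":0,"rz":0,"grip":1},
    {"tx":0,"ty":1,"tz":0,"rx":0,"ry":0,"rz":0,"grip":1},
    {"tx":0,"ty":1,"tz":0,"rx":0,"ry":0,"rz":0,"grip":1},
    {"tx":0,"ty":0,"tz":0,"rx":0,"ry":0,"rz":0,"grip":1},
  ],
)

```text
time: 6.85
eef_pos: [0.5561, 0.0433, 0.207]
ee_rot: [[-0.591, -0.005, 0.806], [-0.806, -0.001, -0.591], [0.004, -1.0, -0.003]]
force: [-0.2, -1.1, -3.5]
gripper_width: 0.148
```

```bash
python3 go.py .556 .046 .19 -.63; python3 look.py d scene 230 120 160 120;  python3 look.py d top 170 120 160 120
```

```text
t 6.85 p [0.5561 0.0433 0.207 ] zyaw -0.6328 tilt [-0.005 -0.001 -1.   ] F [-0.2 -1.1 -3.5] w 0.148 q [ 0.54  0.47 -0.86  1.8   0.4   1.07 -1.1 ]
shift cm tx,ty,tz [-0.22  1.7  -0.16]
rotvec [ 0.0033 -0.0028  0.0039]
```

View pics/scene_d.png

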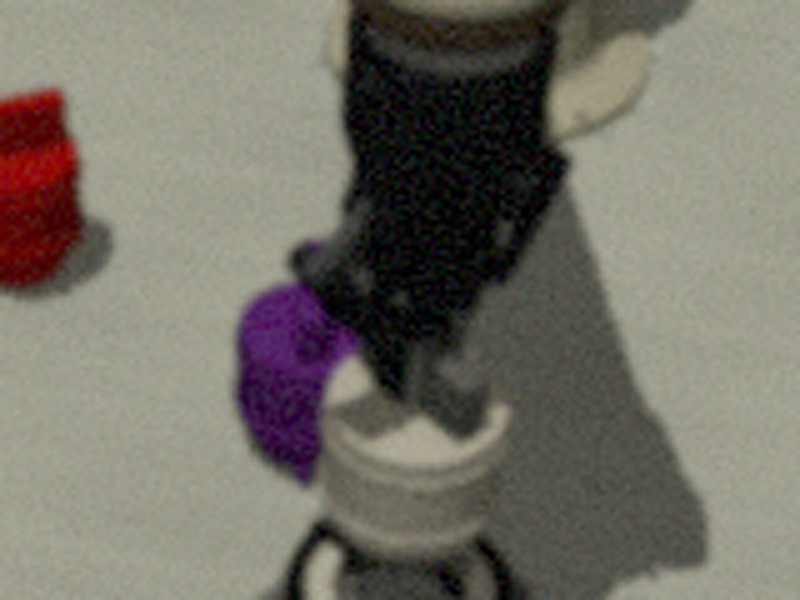

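View pics/top_d.png

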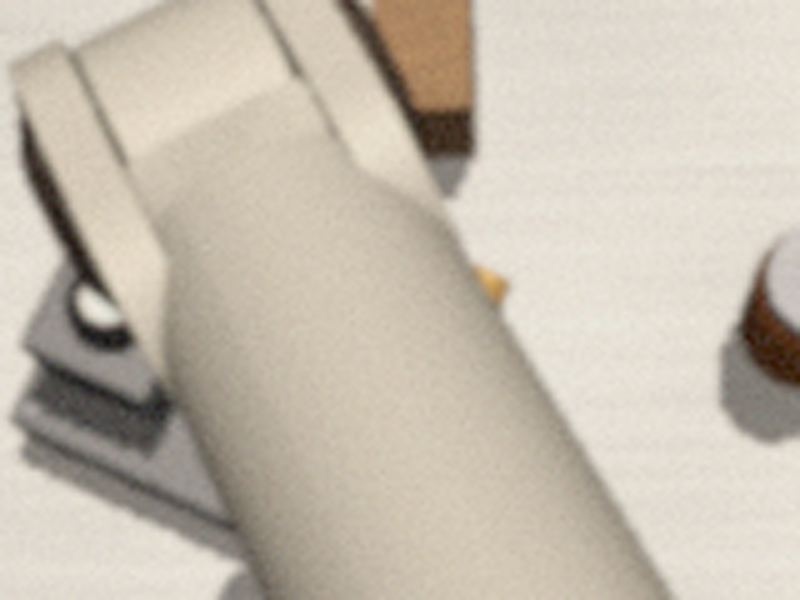

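```bash
cat > ov.py <<'E'
import sys
from h import *
# name cam x y yaw z0 box
n,cam=sys.argv[1:3]; x,y,w,z0=map(float,sys.argv[3:7]); box=list(map(int,sys.argv[7:11]))
v=load(f"{cam}_{n}.npz")
L=cart([x,y,w],z0); L.append((2,np.vstack([circ([x,y],.028,z0+.007),circ([x,y],.028,z0+.026)])))
L.append((3,circ([x,y],.0305,.084)));L.append((1,circ([x,y],.052,.084)))
print(v[0][box[1]:box[1]+box[3],box[0]:box[0]+box[2]].mean(2).astype(int) if 0 else "")
overlay(L,v,box,f"pics/ov_{n}.png",10)
E
python3 ov.py d scene .5545 .0440 .938 .117 285 185 60 55
```

```text
(no output)
```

View pics/ov_d.png

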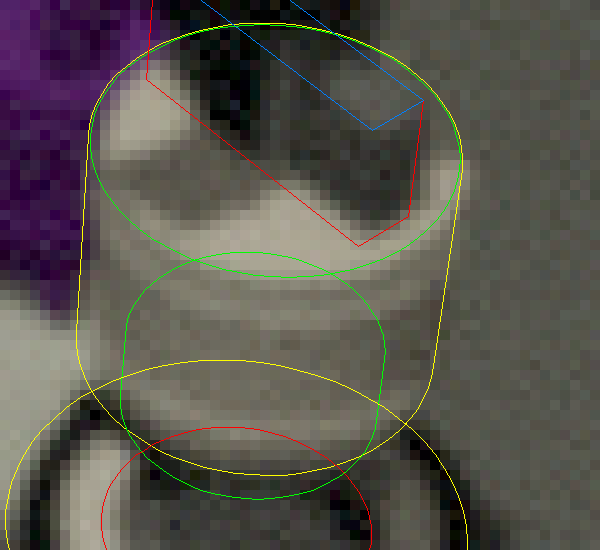

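Run:
```python
from h import *
im,K,T=load("scene_d.npz"); np.set_printoptions(linewidth=250)
g=im.mean(2)
print("R rows 200-226 cols 322..336"); print(g[200:226:2,322:338].astype(int))
print("L"); print(g[200:226:2,288:302].astype(int))
print("cols 305-318 down rows 222..236");print(g[222:238,300:324:2].astype(int))
```

```text
R rows 200-226 cols 322..336
[[ 30  39  34  32  39  52  67  73  73  62  58  50  57  56  57  49]
 [ 38  24  33  31  43  71  93 107 105  90  71  59  54  55  59  54]
 [ 30  29  32  37  52  73  94 109 100  78  63  61  56  57  60  53]
 [ 34  36  47  73  89 103 108 102  80  60  59  58  55  55  58  56]
 [ 84  91  99 104 107 100  88  77  69  65  54  58  60  62  57  59]
 [112 107 102  87  80  72  70  68  69  60  55  61  57  59  57  57]
 [ 83  78  68  72  71  68  68  67  57  59  59  58  60  58  61  56]
 [ 77  80  78  80  74  61  56  49  59  59  61  59  56  60  55  56]
 [ 81  68  61  54  52  53  49  56  52  54  55  58  58  57  61  58]
 [ 59  61  58  53  52  55  48  46  61  52  55  57  60  56  61  60]
 [ 59  59  52  53  44  46  59  53  58  59  56  53  56  58  60  56]
 [ 57  56  57  55  51  53  54  54  56  62  60  56  55  58  63  60]
 [ 64  67  72  72  64  59  59  54  54  54  59  59  57  56  55  54]]
L
[[ 34  28  20  32  42  41  64  85  96  94  87  85  70  67]
 [ 34  29  24  30  29  51  54  66  67  66  62  55  58  56]
 [ 26  31  34  34  38  52  67  72  76  79  75  64  63  60]
 [ 34  35  27  30  3
[... 527 characters left out ...]
7  75  52  42  38  51  64  77  85  88  88]]
cols 305-318 down rows 222..236
[[70 73 71 75 71 74 71 72 75 72 64 57]
 [79 81 76 79 76 77 71 72 67 64 70 61]
 [88 80 71 75 75 75 75 69 71 66 66 64]
 [85 91 82 78 73 72 70 69 63 66 72 78]
 [77 88 91 81 80 76 79 77 76 75 76 79]
 [62 75 83 90 89 85 84 82 81 84 83 72]
 [49 65 66 82 92 90 81 84 78 76 75 61]
 [25 53 70 72 73 75 70 71 74 61 55 53]
 [10 35 48 61 61 64 64 60 64 56 46 42]
 [16 20 38 47 52 54 49 49 46 46 34 35]
 [ 4 18 16 40 35 40 40 31 39 25 38 35]
 [21 18 24 37 29 30 30 31 24 23 24 38]
 [25 22 39 45 29 40 37 37 23 11 20 34]
 [53 41 36 37 41 41 41 34 30  3 15 36]
 [49 41 43 40 38 45 44 43 29 23 16 33]
 [51 28 40 47 45 44 43 46 38 26  6 25]]
```

```bash
python3 go.py .556 .046 .178 -.636
```

```text
t 6.95 p [0.5574 0.0433 0.2087] zyaw -0.6333 tilt [-0.002 -0.001 -1.   ] F [ 0.3 -0.1 -3.6] w 0.149 q [ 0.54  0.46 -0.86  1.79  0.4   1.07 -1.1 ]
shift cm tx,ty,tz [-0.14  3.07 -0.27]
rotvec [0.001  0.0027 0.0019]
```

Request:
step_arm(
  rows=[
    {"tx":-0.14,"ty":1,"tz":-0.27,"rx":0,"ry":0,"rz":0,"grip":1},
    {"tx":0,"ty":1,"tz":0,"rx":0,"ry":0,"rz":0,"grip":1},
    {"tx":0,"ty":0.8,"tz":0,"rx":0,"ry":0,"rz":0,"grip":1},
    {"tx":0,"ty":0,"tz":0,"rx":0,"ry":0,"rz":0,"grip":1},
    {"tx":0,"ty":0,"tz":0,"rx":0,"ry":0,"rz":0,"grip":1},
  ],
)

```text
time: 7.45
eef_pos: [0.5567, 0.0476, 0.181]
ee_rot: [[-0.59, -0.001, 0.807], [-0.807, 0.0, -0.59], [0.0, -1.0, -0.001]]
force: [0.9, 0.5, -3.6]
gripper_width: 0.152
```

Request:
step_arm(
  rows=[
    {"tx":0,"ty":0,"tz":0,"rx":0,"ry":0,"rz":0,"grip":1},
    {"tx":0,"ty":0,"tz":0,"rx":0,"ry":0,"rz":0,"grip":1},
    {"tx":0,"ty":0,"tz":0,"rx":0,"ry":0,"rz":0,"grip":1},
    {"tx":0,"ty":0,"tz":0,"rx":0,"ry":0,"rz":0,"grip":1},
    {"tx":0,"ty":0,"tz":0,"rx":0,"ry":0,"rz":0,"grip":1},
  ],
)

```text
time: 7.95
eef_pos: [0.557, 0.0476, 0.1814]
ee_rot: [[-0.59, 0.0, 0.807], [-0.807, -0.0, -0.59], [-0.0, -1.0, 0.0]]
force: [0.5, 0.4, -3.6]
gripper_width: 0.151
```

```bash
python3 look.py e scene 230 120 160 120; python3 go.py .556 .046 .178 -.636; python3 ov.py e scene .5545 .0473 .938 .090 285 195 60 60
```

```text
t 8.0 p [0.5569 0.0476 0.1814] zyaw -0.6311 tilt [ 0. -0. -1.] F [ 0.6  0.  -3.2] w 0.151 q [ 0.52  0.5  -0.84  1.82  0.43  1.02 -1.13]
shift cm tx,ty,tz [0.19 0.34 0.02]
rotvec [-0.0001  0.0049 -0.    ]
```

View pics/ov_e.png

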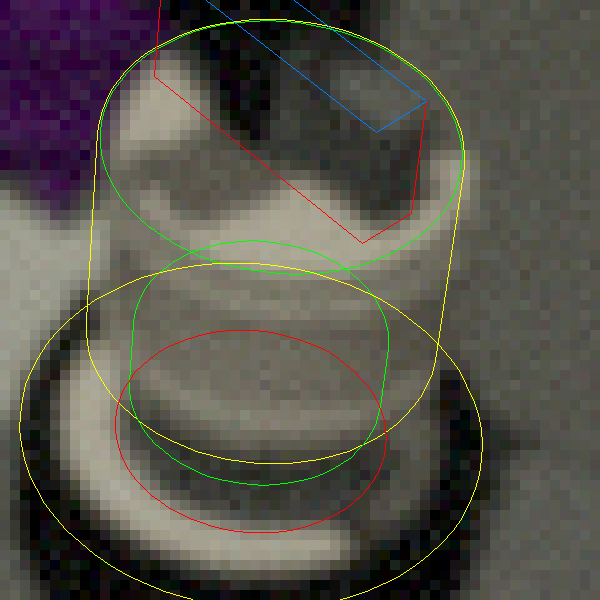

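Request:
step_arm(
  rows=[
    {"tx":0.13,"ty":0.3,"tz":0.09,"rx":0,"ry":0.005,"rz":0,"grip":1},
    {"tx":0,"ty":0.3,"tz":0,"rx":0,"ry":0,"rz":0,"grip":1},
    {"tx":0,"ty":0.3,"tz":0,"rx":0,"ry":0,"rz":0,"grip":1},
    {"tx":0,"ty":0.2,"tz":0,"rx":0,"ry":0,"rz":0,"grip":1},
    {"tx":0,"ty":0,"tz":0,"rx":0,"ry":0,"rz":0,"grip":1},
  ],
)

```text
time: 8.5
eef_pos: [0.5566, 0.046, 0.1698]
ee_rot: [[-0.594, -0.001, 0.805], [-0.805, 0.0, -0.594], [0.0, -1.0, -0.001]]
force: [-0.2, 0.2, -3.5]
gripper_width: 0.15
```

Request:
step_arm(
  rows=[
    {"tx":0,"ty":0.1,"tz":0,"rx":0,"ry":0,"rz":0,"grip":1},
    {"tx":0,"ty":0.1,"tz":0,"rx":0,"ry":0,"rz":0,"grip":1},
    {"tx":0,"ty":0.1,"tz":0,"rx":0,"ry":0,"rz":0,"grip":1},
    {"tx":0,"ty":0.0,"tz":0,"rx":0,"ry":0,"rz":0,"grip":1},
    {"tx":0,"ty":0,"tz":0,"rx":0,"ry":0,"rz":0,"grip":1},
  ],
)

```text
time: 9.0
eef_pos: [0.5569, 0.046, 0.1673]
ee_rot: [[-0.594, 0.0, 0.804], [-0.804, -0.0, -0.594], [0.0, -1.0, 0.0]]
force: [-0.9, -0.1, -3.4]
gripper_width: 0.146
```

Request:
step_arm(
  rows=[
    {"tx":0,"ty":0.1,"tz":0,"rx":0,"ry":0,"rz":0,"grip":1},
    {"tx":0,"ty":0.1,"tz":0,"rx":0,"ry":0,"rz":0,"grip":1},
    {"tx":0,"ty":0.1,"tz":0,"rx":0,"ry":0,"rz":0,"grip":1},
    {"tx":0,"ty":0.0,"tz":0,"rx":0,"ry":0,"rz":0,"grip":1},
    {"tx":0,"ty":0,"tz":0,"rx":0,"ry":0,"rz":0,"grip":1},
  ],
)

```text
time: 9.5
eef_pos: [0.5566, 0.0459, 0.164]
ee_rot: [[-0.594, -0.001, 0.804], [-0.804, -0.0, -0.594], [0.001, -1.0, -0.0]]
force: [-0.7, -0.4, -3.1]
gripper_width: 0.149
```

Request:
step_arm(
  rows=[
    {"tx":0,"ty":0.1,"tz":0,"rx":0,"ry":0,"rz":0,"grip":1},
    {"tx":0,"ty":0.1,"tz":0,"rx":0,"ry":0,"rz":0,"grip":1},
    {"tx":0,"ty":0.1,"tz":0,"rx":0,"ry":0,"rz":0,"grip":1},
    {"tx":0,"ty":0.0,"tz":0,"rx":0,"ry":0,"rz":0,"grip":1},
    {"tx":0,"ty":0,"tz":0,"rx":0,"ry":0,"rz":0,"grip":1},
  ],
)

```text
time: 10.0
eef_pos: [0.5567, 0.0459, 0.1611]
ee_rot: [[-0.594, -0.0, 0.804], [-0.804, -0.0, -0.594], [0.0, -1.0, -0.0]]
force: [-1.1, -0.6, -4.4]
gripper_width: 0.147
```

Request:
step_arm(
  rows=[
    {"tx":0,"ty":0.1,"tz":0,"rx":0,"ry":0,"rz":0,"grip":1},
    {"tx":0,"ty":0.1,"tz":0,"rx":0,"ry":0,"rz":0,"grip":1},
    {"tx":0,"ty":0.1,"tz":0,"rx":0,"ry":0,"rz":0,"grip":1},
    {"tx":0,"ty":0.1,"tz":0,"rx":0,"ry":0,"rz":0,"grip":1},
    {"tx":0,"ty":0,"tz":0,"rx":0,"ry":0,"rz":0,"grip":1},
  ],
)

```text
time: 10.5
eef_pos: [0.5569, 0.046, 0.1575]
ee_rot: [[-0.594, -0.0, 0.804], [-0.804, -0.0, -0.594], [0.0, -1.0, 0.0]]
force: [-2.2, -2.4, 0.9]
gripper_width: 0.146
```

Pins are in the notches and the plunger was touched at the expected height. Pushing home.

Request:
step_arm(
  rows=[
    {"tx":0,"ty":0.15,"tz":0,"rx":0,"ry":0,"rz":0,"grip":1},
    {"tx":0,"ty":0.15,"tz":0,"rx":0,"ry":0,"rz":0,"grip":1},
    {"tx":0,"ty":0.15,"tz":0,"rx":0,"ry":0,"rz":0,"grip":1},
    {"tx":0,"ty":0.1,"tz":0,"rx":0,"ry":0,"rz":0,"grip":1},
    {"tx":0,"ty":0,"tz":0,"rx":0,"ry":0,"rz":0,"grip":1},
  ],
  squeeze=110,
)

```text
time: 11.0
eef_pos: [0.5569, 0.046, 0.1521]
ee_rot: [[-0.594, 0.0, 0.804], [-0.804, -0.0, -0.594], [0.0, -1.0, 0.0]]
force: [-4.9, -2.2, 4.1]
gripper_width: 0.142
```

Request:
step_arm(
  rows=[
    {"tx":0,"ty":0.1,"tz":0,"rx":0,"ry":0,"rz":0,"grip":1},
    {"tx":0,"ty":0.1,"tz":0,"rx":0,"ry":0,"rz":0,"grip":1},
    {"tx":0,"ty":0.1,"tz":0,"rx":0,"ry":0,"rz":0,"grip":1},
    {"tx":0,"ty":0,"tz":0,"rx":0,"ry":0,"rz":0,"grip":1},
    {"tx":0,"ty":0,"tz":0,"rx":0,"ry":0,"rz":0,"grip":1},
  ],
)

```text
time: 11.5
eef_pos: [0.5569, 0.046, 0.1495]
ee_rot: [[-0.594, 0.0, 0.804], [-0.804, -0.001, -0.594], [0.0, -1.0, 0.001]]
force: [-5.1, -1.2, 7.6]
gripper_width: 0.14
```

Request:
step_arm(
  rows=[
    {"tx":0.06,"ty":0.1,"tz":-0.08,"rx":0,"ry":0,"rz":0,"grip":1},
    {"tx":0,"ty":0.05,"tz":0,"rx":0,"ry":0,"rz":0,"grip":1},
    {"tx":0,"ty":0,"tz":0,"rx":0,"ry":0,"rz":0,"grip":1},
    {"tx":0,"ty":0,"tz":0,"rx":0,"ry":0,"rz":0,"grip":1},
    {"tx":0,"ty":0,"tz":0,"rx":0,"ry":0,"rz":0,"grip":1},
  ],
)

```text
time: 12.0
eef_pos: [0.5567, 0.0459, 0.1484]
ee_rot: [[-0.594, 0.002, 0.804], [-0.804, -0.001, -0.594], [-0.001, -1.0, 0.002]]
force: [-3.6, -2.1, 8.3]
gripper_width: 0.143
```

```bash
python3 go.py .556 .046 .1478 -.636; python3 look.py f scene 270 180 133 100
```

```text
t 12.0 p [0.5567 0.0459 0.1484] zyaw -0.6362 tilt [ 0.002 -0.001 -1.   ] F [-3.6 -2.1  8.3] w 0.143 q [ 0.5   0.53 -0.81  1.85  0.47  0.96 -1.16]
shift cm tx,ty,tz [ 0.04  0.06 -0.06]
rotvec [-0.0017 -0.0002 -0.0006]
```

View pics/scene_f.png

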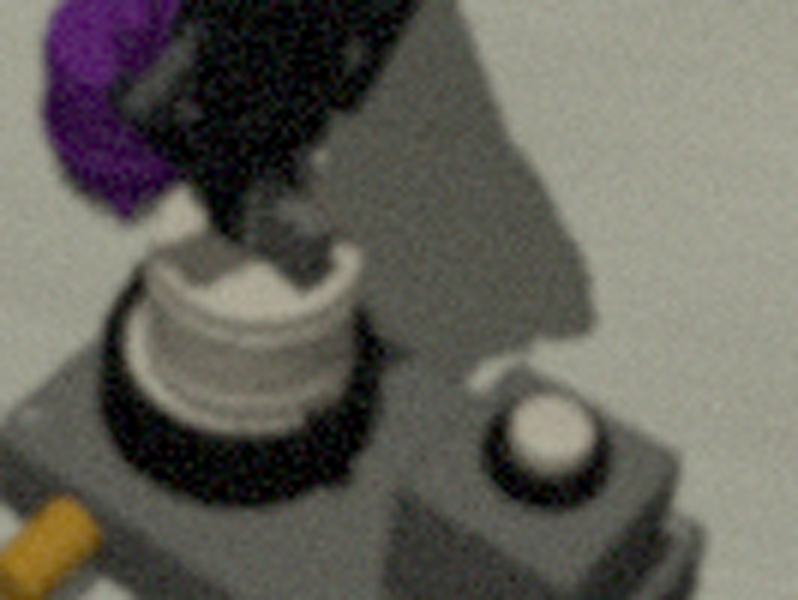

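Request:
step_arm(
  rows=[
    {"tx":0,"ty":0.1,"tz":0,"rx":0,"ry":0,"rz":0,"grip":1},
    {"tx":0,"ty":0,"tz":0,"rx":0,"ry":0,"rz":0,"grip":1},
    {"tx":0,"ty":0,"tz":0,"rx":0,"ry":0,"rz":0,"grip":1},
    {"tx":0,"ty":0,"tz":0,"rx":0,"ry":0,"rz":0,"grip":1},
    {"tx":0,"ty":0,"tz":0,"rx":0,"ry":0,"rz":0,"grip":1},
  ],
)

```text
time: 12.55
eef_pos: [0.5568, 0.0459, 0.1481]
ee_rot: [[-0.594, 0.002, 0.804], [-0.804, -0.001, -0.594], [-0.0, -1.0, 0.002]]
force: [-7.0, -2.8, 14.1]
gripper_width: 0.143
```

It's home: the force jumped with no further travel. Twisting clockwise.

Request:
step_arm(
  rows=[
    {"tx":0,"ty":0,"tz":0,"rx":0,"ry":0.05,"rz":0,"grip":1},
    {"tx":0,"ty":0,"tz":0,"rx":0,"ry":0.05,"rz":0,"grip":1},
    {"tx":0,"ty":0,"tz":0,"rx":0,"ry":0.05,"rz":0,"grip":1},
    {"tx":0,"ty":0,"tz":0,"rx":0,"ry":0.05,"rz":0,"grip":1},
    {"tx":0,"ty":0,"tz":0,"rx":0,"ry":0,"rz":0,"grip":1},
  ],
)

```text
time: 13.05
eef_pos: [0.5563, 0.0466, 0.1481]
ee_rot: [[-0.742, 0.001, 0.67], [-0.67, -0.001, -0.742], [-0.0, -1.0, 0.002]]
force: [-7.5, -2.5, 14.4]
gripper_width: 0.142
```

```bash
python3 go.py .556 .046 .1478 -2.03; python3 -c "
from workcell import telemetry;print(telemetry.observe()['wrist_torque'])"; python3 look.py g scene 270 180 133 100
```

```text
t 13.05 p [0.5563 0.0466 0.1481] zyaw -0.8365 tilt [ 0.001 -0.001 -1.   ] F [-7.5 -2.5 14.4] w 0.142 q [ 0.46  0.52 -0.77  1.85  0.44  0.95 -1.34]
shift cm tx,ty,tz [0.06 0.03 0.03]
rotvec [-1.0000e-03  1.1935e+00 -1.3000e-03]
[-0.44182188  1.94881654  0.07647973]
```

View pics/scene_g.png

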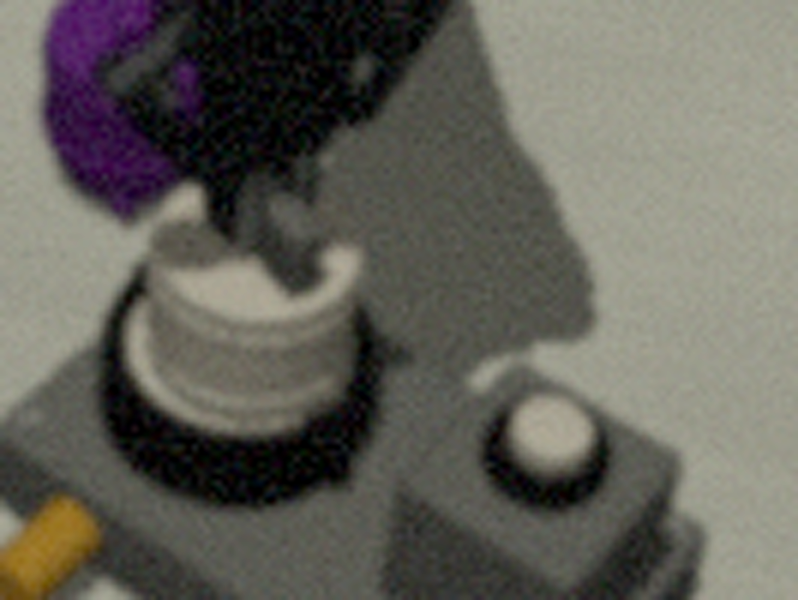

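Request:
step_arm(
  rows=[
    {"tx":0,"ty":0,"tz":0,"rx":0,"ry":0.1,"rz":0,"grip":1},
    {"tx":0,"ty":0,"tz":0,"rx":0,"ry":0.1,"rz":0,"grip":1},
    {"tx":0,"ty":0,"tz":0,"rx":0,"ry":0.1,"rz":0,"grip":1},
    {"tx":0,"ty":0,"tz":0,"rx":0,"ry":0.1,"rz":0,"grip":1},
    {"tx":0,"ty":0,"tz":0,"rx":0,"ry":0.1,"rz":0,"grip":1},
  ],
)

```text
time: 13.6
eef_pos: [0.5562, 0.0471, 0.1481]
ee_rot: [[-0.973, 0.001, 0.231], [-0.231, -0.0, -0.973], [-0.001, -1.0, 0.001]]
force: [-9.6, -1.7, 14.6]
gripper_width: 0.141
```

Request:
step_arm(
  rows=[
    {"tx":0,"ty":0,"tz":0,"rx":0,"ry":0.1,"rz":0,"grip":1},
    {"tx":0,"ty":0,"tz":0,"rx":0,"ry":0.1,"rz":0,"grip":1},
    {"tx":0,"ty":0,"tz":0,"rx":0,"ry":0.1,"rz":0,"grip":1},
    {"tx":0,"ty":0,"tz":0,"rx":0,"ry":0.1,"rz":0,"grip":1},
    {"tx":0,"ty":0,"tz":0,"rx":0,"ry":0.1,"rz":0,"grip":1},
  ],
)

```text
time: 14.1
eef_pos: [0.556, 0.0478, 0.1481]
ee_rot: [[-0.965, 0.001, -0.264], [0.264, 0.001, -0.965], [-0.001, -1.0, -0.001]]
force: [-8.9, 0.5, 13.7]
gripper_width: 0.14
```

```bash
python3 go.py .556 .046 .1478 -2.03; python3 -c "
from workcell import telemetry;print(telemetry.observe()['wrist_torque'])"
```

```text
t 14.1 p [0.556  0.0478 0.1481] zyaw -1.8375 tilt [ 0.001  0.001 -1.   ] F [-8.9  0.5 13.7] w 0.14 q [ 0.3   0.46 -0.54  1.86  0.29  0.91 -2.22]
shift cm tx,ty,tz [-0.05  0.03  0.18]
rotvec [ 0.0009  0.1925 -0.0008]
[0.08182194 2.07612752 0.34200996]
```

Request:
step_arm(
  rows=[
    {"tx":0,"ty":0,"tz":0,"rx":0,"ry":0.06,"rz":0,"grip":1},
    {"tx":0,"ty":0,"tz":0,"rx":0,"ry":0.06,"rz":0,"grip":1},
    {"tx":0,"ty":0,"tz":0,"rx":0,"ry":0.06,"rz":0,"grip":1},
    {"tx":0,"ty":0,"tz":0,"rx":0,"ry":0.03,"rz":0,"grip":1},
    {"tx":0,"ty":0,"tz":0,"rx":0,"ry":0,"rz":0,"grip":1},
  ],
)

```text
time: 14.6
eef_pos: [0.5554, 0.0469, 0.1481]
ee_rot: [[-0.891, -0.0, -0.455], [0.455, -0.001, -0.891], [-0.0, -1.0, 0.001]]
force: [-9.8, -1.8, 16.6]
gripper_width: 0.139
```

```bash
python3 go.py .556 .046 .1478 -2.03; python3 -c "
from workcell import telemetry;print(telemetry.observe()['wrist_torque'])"; python3 look.py i scene 270 180 133 100
```

```text
t 14.6 p [0.5554 0.0469 0.1481] zyaw -2.043 tilt [-0.    -0.001 -1.   ] F [-9.8 -1.8 16.6] w 0.139 q [ 0.26  0.45 -0.5   1.86  0.27  0.9  -2.4 ]
shift cm tx,ty,tz [-0.1   0.03  0.06]
rotvec [-0.0013 -0.013  -0.0005]
[-0.44583017  2.61104678  0.81214802]
```

View pics/scene_i.png

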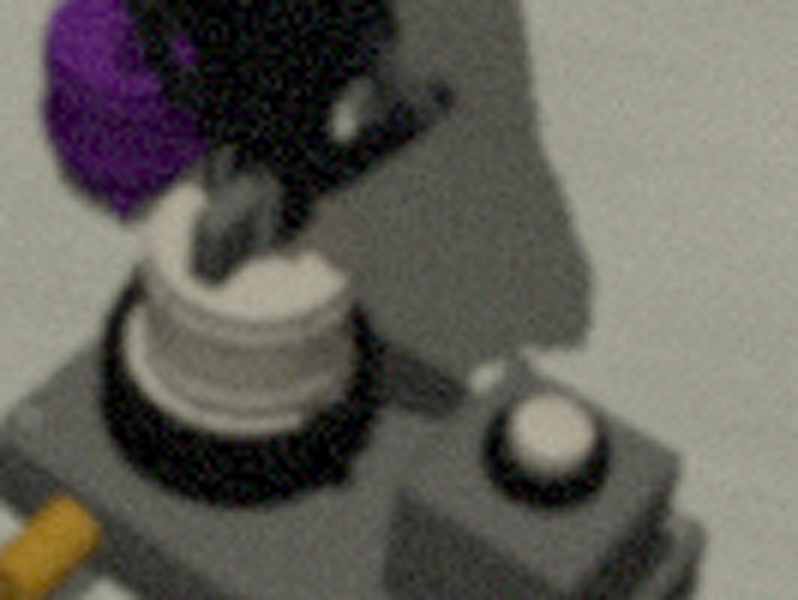

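It's at the stop: torque is rising and the bar yaw is about -0.47, against -0.46 for the head. Relaxing the push and releasing.

Request:
step_arm(
  rows=[
    {"tx":0,"ty":-0.1,"tz":0,"rx":0,"ry":0,"rz":0,"grip":1},
    {"tx":0,"ty":-0.05,"tz":0,"rx":0,"ry":0,"rz":0,"grip":1},
    {"tx":0,"ty":0,"tz":0,"rx":0,"ry":0,"rz":0,"grip":1},
    {"tx":0,"ty":0,"tz":0,"rx":0,"ry":0,"rz":0,"grip":0},
    {"tx":0,"ty":0,"tz":0,"rx":0,"ry":0,"rz":0,"grip":-0.5},
  ],
)

```text
time: 15.15
eef_pos: [0.5575, 0.0468, 0.1484]
ee_rot: [[-0.889, 0.003, -0.457], [0.457, 0.001, -0.889], [-0.003, -1.0, -0.003]]
force: [-1.2, 0.8, 0.1]
gripper_width: 0.473
```

Request:
step_arm(
  rows=[
    {"tx":0,"ty":0,"tz":0,"rx":0,"ry":0,"rz":0,"grip":-1},
    {"tx":0,"ty":0,"tz":0,"rx":0,"ry":0,"rz":0,"grip":-1},
    {"tx":0,"ty":-1,"tz":0,"rx":0,"ry":0,"rz":0,"grip":-1},
    {"tx":0,"ty":-3,"tz":0,"rx":0,"ry":0,"rz":0,"grip":-1},
    {"tx":0,"ty":-4,"tz":0,"rx":0,"ry":0,"rz":0,"grip":-1},
  ],
)

```text
time: 15.65
eef_pos: [0.5546, 0.046, 0.2276]
ee_rot: [[-0.889, -0.004, -0.457], [0.457, 0.0, -0.889], [0.003, -1.0, 0.001]]
force: [1.0, 0.5, 0.0]
gripper_width: 1.001
```

```bash
python3 go.py .6115 .160 .23 -2.03; python3 look.py j scene 270 180 133 100
```

```text
t 15.65 p [0.5546 0.046  0.2276] zyaw -2.0457 tilt [-0.004  0.    -1.   ] F [1.  0.5 0. ] w 1.001 q [ 0.3   0.35 -0.53  1.79  0.2   1.06 -2.35]
shift cm tx,ty,tz [  0.16  -0.26 -12.74]
rotvec [-0.0013 -0.0157  0.0034]
```

View pics/scene_j.png

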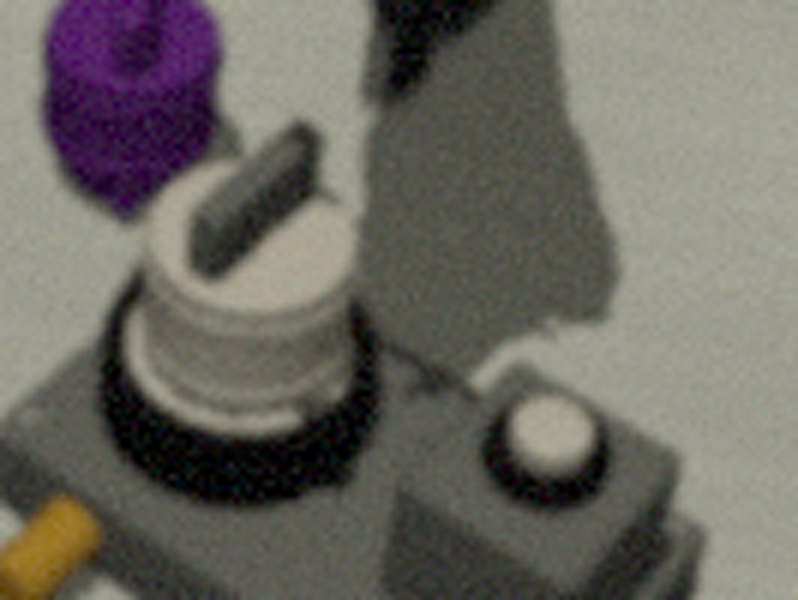

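The cartridge sits locked with its bar along the head's x axis and the gripper is clear. Now I'll shut the fingers, turn the wrist back from its limit and go over the button.

Request:
step_arm(
  rows=[
    {"tx":0,"ty":-1,"tz":0,"rx":0,"ry":-0.14,"rz":0,"grip":1},
    {"tx":0,"ty":0,"tz":0,"rx":0,"ry":-0.14,"rz":0,"grip":1},
    {"tx":0,"ty":0,"tz":0,"rx":0,"ry":-0.14,"rz":0,"grip":1},
    {"tx":0,"ty":0,"tz":0,"rx":0,"ry":-0.14,"rz":0,"grip":1},
    {"tx":0,"ty":0,"tz":0,"rx":0,"ry":0,"rz":0,"grip":1},
  ],
)

```text
time: 16.2
eef_pos: [0.5562, 0.0461, 0.2385]
ee_rot: [[-0.996, 0.001, 0.086], [-0.086, 0.0, -0.996], [-0.001, -1.0, -0.0]]
force: [-0.3, -0.3, 0.3]
gripper_width: 0.146
```

```bash
python3 go.py .612 .1605 .20 -1.48
```

```text
t 16.2 p [0.5562 0.0461 0.2385] zyaw -1.4849 tilt [ 0.001  0.    -1.   ] F [-0.3 -0.3  0.3] w 0.146 q [ 0.38  0.36 -0.64  1.77  0.24  1.08 -1.82]
shift cm tx,ty,tz [ -6.53   3.86 -10.92]
rotvec [ 0.0002 -0.0049 -0.0011]
```

Request:
step_arm(
  rows=[
    {"tx":-2,"ty":0,"tz":-3.5,"rx":0,"ry":0,"rz":0,"grip":1},
    {"tx":-2.5,"ty":0,"tz":-4,"rx":0,"ry":0,"rz":0,"grip":1},
    {"tx":-2,"ty":0,"tz":-3.4,"rx":0,"ry":0,"rz":0,"grip":1},
    {"tx":0,"ty":3.5,"tz":0,"rx":0,"ry":0,"rz":0,"grip":1},
    {"tx":0,"ty":3.5,"tz":0,"rx":0,"ry":0,"rz":0,"grip":1},
  ],
)

```text
time: 16.7
eef_pos: [0.6127, 0.163, 0.1684]
ee_rot: [[-0.997, 0.004, 0.083], [-0.083, 0.002, -0.997], [-0.004, -1.0, -0.002]]
force: [-0.1, -1.2, 0.0]
gripper_width: -0.001
```

Request:
step_arm(
  rows=[
    {"tx":0,"ty":0,"tz":0,"rx":0,"ry":0,"rz":0,"grip":1},
    {"tx":0,"ty":0,"tz":0,"rx":0,"ry":0,"rz":0,"grip":1},
    {"tx":0,"ty":0,"tz":0,"rx":0,"ry":0,"rz":0,"grip":1},
    {"tx":0,"ty":0,"tz":0,"rx":0,"ry":0,"rz":0,"grip":1},
    {"tx":0,"ty":0,"tz":0,"rx":0,"ry":0,"rz":0,"grip":1},
  ],
)

```text
time: 17.2
eef_pos: [0.6124, 0.1602, 0.1696]
ee_rot: [[-0.996, 0.003, 0.084], [-0.084, 0.0, -0.996], [-0.003, -1.0, -0.0]]
force: [0.2, -0.0, -0.1]
gripper_width: -0.005
```

```bash
python3 go.py .612 .1605 .14 -1.48;python3 look.py k scene 270 150 160 120
```

```text
t 17.2 p [0.6124 0.1602 0.1696] zyaw -1.4869 tilt [ 0.003  0.    -1.   ] F [ 0.2 -0.  -0.1] w -0.005 q [ 0.14  0.57 -0.61  1.65  0.37  1.03 -2.07]
shift cm tx,ty,tz [ 0.05  2.96 -0.04]
rotvec [ 0.0002 -0.0069 -0.0028]
```

View pics/scene_k.png

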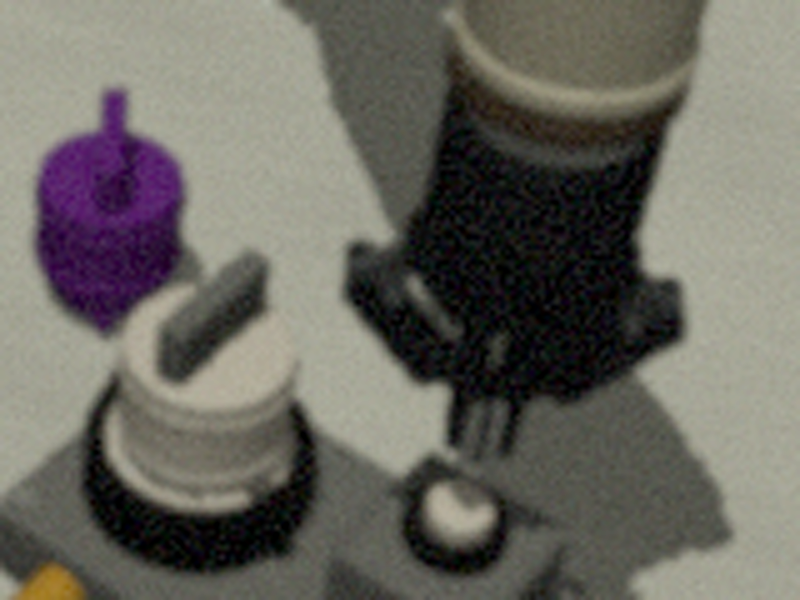

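Request:
step_arm(
  rows=[
    {"tx":0,"ty":1.3,"tz":0,"rx":0,"ry":0,"rz":0,"grip":1},
    {"tx":0,"ty":1.2,"tz":0,"rx":0,"ry":0,"rz":0,"grip":1},
    {"tx":0,"ty":0.6,"tz":0,"rx":0,"ry":0,"rz":0,"grip":1},
    {"tx":0,"ty":0.3,"tz":0,"rx":0,"ry":0,"rz":0,"grip":1},
    {"tx":0,"ty":0.1,"tz":0,"rx":0,"ry":0,"rz":0,"grip":1},
  ],
)

```text
time: 17.75
eef_pos: [0.6106, 0.1597, 0.1322]
ee_rot: [[-0.996, -0.002, 0.085], [-0.085, -0.001, -0.996], [0.002, -1.0, 0.001]]
force: [-3.5, -2.1, 4.2]
gripper_width: 0.006
```

Request:
step_arm(
  rows=[
    {"tx":0,"ty":0.1,"tz":0,"rx":0,"ry":0,"rz":0,"grip":1},
    {"tx":0,"ty":0.1,"tz":0,"rx":0,"ry":0,"rz":0,"grip":1},
    {"tx":0,"ty":0,"tz":0,"rx":0,"ry":0,"rz":0,"grip":1},
    {"tx":0,"ty":0,"tz":0,"rx":0,"ry":0,"rz":0,"grip":1},
    {"tx":0,"ty":0,"tz":0,"rx":0,"ry":0,"rz":0,"grip":1},
  ],
)

```text
time: 18.25
eef_pos: [0.6108, 0.1598, 0.1321]
ee_rot: [[-0.996, -0.001, 0.085], [-0.085, -0.001, -0.996], [0.001, -1.0, 0.001]]
force: [-6.1, -2.9, 11.0]
gripper_width: -0.002
```

The button is fully down: the tip is at z 0.132 and the force rises to 11 N with no further travel. Retracting and parking the arm clear of both cameras' view.

Request:
step_arm(
  rows=[
    {"tx":0,"ty":-1,"tz":0,"rx":0,"ry":0,"rz":0,"grip":1},
    {"tx":0,"ty":-3,"tz":0,"rx":0,"ry":0,"rz":0,"grip":1},
    {"tx":0,"ty":-4,"tz":0,"rx":0,"ry":0,"rz":0,"grip":1},
    {"tx":0,"ty":-3,"tz":-2,"rx":0,"ry":0,"rz":0,"grip":1},
    {"tx":0,"ty":0,"tz":-4,"rx":0,"ry":0,"rz":0,"grip":1},
  ],
)

```text
time: 18.75
eef_pos: [0.6111, 0.2178, 0.2466]
ee_rot: [[-0.997, 0.01, 0.077], [-0.077, 0.001, -0.997], [-0.01, -1.0, -0.0]]
force: [0.4, -0.3, 0.5]
gripper_width: 0.003
```

Request:
step_arm(
  rows=[
    {"tx":0,"ty":0,"tz":-4,"rx":0,"ry":-0.1,"rz":0,"grip":1},
    {"tx":0,"ty":0,"tz":-4,"rx":0,"ry":-0.1,"rz":0,"grip":1},
    {"tx":0,"ty":0,"tz":-4,"rx":0,"ry":-0.1,"rz":0,"grip":1},
    {"tx":0,"ty":0,"tz":-4,"rx":0,"ry":-0.1,"rz":0,"grip":1},
    {"tx":0,"ty":0,"tz":-2,"rx":0,"ry":-0.1,"rz":0,"grip":1},
  ],
)

```text
time: 19.25
eef_pos: [0.5572, 0.3977, 0.2415]
ee_rot: [[-0.829, -0.001, 0.56], [-0.56, 0.004, -0.829], [-0.002, -1.0, -0.004]]
force: [-0.7, -0.1, -0.1]
gripper_width: -0.003
```

```bash
python3 go.py;python3 look.py z scene 0 0 560 420; python3 look.py z top 0 0 560 420
```

```text
t 19.25 p [0.5572 0.3977 0.2415] zyaw -0.9767 tilt [-0.001  0.004 -1.   ] F [-0.7 -0.1 -0.1] w -0.003 q [-0.17  0.63 -0.76  1.44  0.44  1.24 -1.94]
```

View pics/scene_z.png

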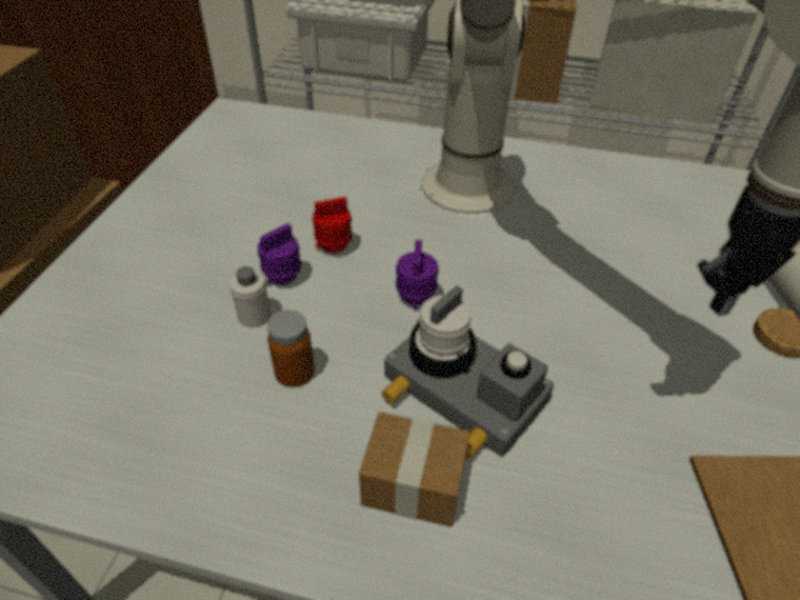

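View pics/top_z.png

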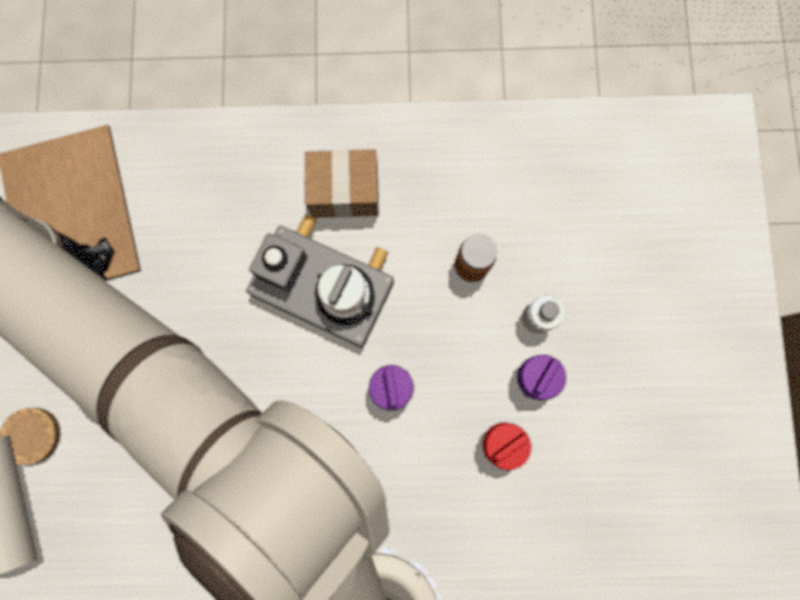

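The bystanders are where they were and the button is back up. I'll do one fit of the cartridge's final pose and yaw. The expected foot height is about 0.0605 once the spring has lifted it.

Run:
```python
from h import *
t=load("top_z.npz")
for z0 in (.058,.0605,.068):
    for b in ([222,183,40,38],): print(z0,fit(lambda p:cart(p,z0),[.556,.046,-.46],[t],[b],step=[.004,.004,.08]).round(4))
s=load("scene_z.npz")
for z0 in (.058,.0605,.068): print("scene",z0,fit(lambda p:cart(p,z0),[.556,.046,-.46],[s],[[290,198,44,40]],step=[.004,.004,.08]).round(4))
```

```text
0.058 [ 0.5581  0.0451 -0.4466  0.071 ]
0.0605 [ 0.5577  0.0451 -0.4534  0.0713]
0.068 [ 0.5567  0.0442 -0.4434  0.0721]
scene 0.058 [ 0.5505  0.0469 -0.4121  0.1417]
scene 0.0605 [ 0.5529  0.0473 -0.4171  0.1422]
scene 0.068 [ 0.5595  0.0483 -0.4105  0.1433]
```

```bash
python3 -c "
from workcell import job;print(job.close_job())"
```

```text
the job is handed in; nothing more can be done
None
```

I fitted the white bar-handle cartridge into the filter head and locked it, pressed the reset button and handed the job in at about 19.3 s of the 64 s. No verdict is reported.

- **Fitting:** the pins went through the notches without lip contact. I pushed it to the shoulder stop, where the wrist reading jumped from 8 N to 14 N over the last 0.3 mm. The twist was 1.41 rad clockwise, ending with the torque about z rising to 0.8 N m.
- **Locked pose:** after release, both cameras put the cartridge about 1.5 mm from the collar axis. The bar yaw fitted at -0.45 (top) and -0.42 (scene), against -0.46 for the head.
- **Reset button:** it bottomed at tip height 0.132 m with 11 N, and looks back up in the last pictures.
- **Surroundings:** by eye, the knob cartridge, jar and carton stand where they began. The arm touches nothing, with residual force under 1 N.

**Disagreements:** the two cameras differ by about 2–5 mm in absolute position, so I compared the cartridge and head within each view. The single-view fits do not fix the final height well. The expected spring-lifted height (middle about 34.5 mm above the collar top) fits both views, but I did not measure it directly.

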